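Change the snap press over to the blue die

TASK

Change the snap-setting press over to the blue die: push the red locking bolt back out until it is clear of the rotary die table, push the table round by its upright black tabs until the die with the blue collar stands under the ram, then push the bolt fully home again so that the table is locked there. Everything is done by pushing; lift nothing, do not touch the dies, leave all six in their sockets, and do not disturb the things lying round the press.

Things in the scene. Friction and masses are not known exactly. Their poses are not given: they have to be found in the camera images.
- spindle (a point): axis of the rotary die table of the fixed green press, 60 mm above the work surface (top of the nut). Its axes are the press's: +x to the column and ram, +z up; the press stands at any place and at a yaw within 0.3 rad. The table is a steel disc 138 mm in diameter, top face 40 mm high, with six sockets on a 46 mm radius, 60 degrees apart
- tab (a point): centre of one of the table's six equal upright black tabs (turns with the table; at die_table = 0 it points to the press's +x), 52 mm above the work surface, 81 mm from the axis. Tabs stand at the angles of the sockets, each a radial fin 9 mm thick from 62 to 100 mm off the axis, 40 to 65 mm above the work surface. At every rest one tab points straight to the front (-x)
- ram (a point): centre of the lower end of the ram, fixed, 46 mm from the spindle to the press's +x, 76 mm above the work surface (11 mm above a die). The fixed head over it is 46 mm wide, begins 20 mm off the spindle and 94 mm up, and is 158 mm high (ram top 176 mm); a lever at its left leans back, up to 246 mm
- die_table (a joint): turn of the table in rad, 0 at the start, growing counter-clockwise from above, no stops. A spring roller and star wheel click it into rest at every multiple of pi/3; a step takes some 2 to 5 N at a tab, most at its start; a little past half-way (pi/6) the table runs on by itself into the next rest. It cannot turn while the bolt is home
- lock_bolt (a joint): travel of the locking bolt in m: 0 fully home (start, within 1 mm; its rod stands in a notch of the table), 0.022 fully out at its stop; clear of the table from 0.018. It slides out to the press's -y (right, seen from the robot), stays where it is left and takes 3 to 4 N to push. It goes home only with the table at a rest
- bolt_lug (a point): centre of the upper part of the red upright lug on the bolt, 62 mm above the work surface; 24 mm wide along the press's x, 8 mm thick along its y, top 76 mm up. Fully home it lies 138 mm from the spindle towards -y. The fixed guide inside of it (104 to 130 mm off the spindle, 34 mm wide) is 47 mm high; an end stop 34 mm high stands 174 to 181 mm off
- white_die: loose white setting die (under the ram at the start): steel with a white collar 28 mm in diameter, 25 mm tall overall, standing in a socket of the rotary table; origin at the centre of its underside, 40 mm above the work surface when seated
- blue_die: loose blue setting die (the one wanted; in any socket but the one under the ram at the start): steel with a blue collar 28 mm in diameter, 25 mm tall overall, standing in a socket of the rotary table; origin at the centre of its underside, 40 mm above the work surface when seated
- red_die: loose red setting die: steel with a red collar 28 mm in diameter, 25 mm tall overall, standing in a socket of the rotary table; origin at the centre of its underside, 40 mm above the work surface when seated
- yellow_die: loose yellow setting die: steel with a yellow collar 28 mm in diameter, 25 mm tall overall, standing in a socket of the rotary table; origin at the centre of its underside, 40 mm above the work surface when seated
- green_die: loose green setting die: steel with a green collar 28 mm in diameter, 25 mm tall overall, standing in a socket of the rotary table; origin at the centre of its underside, 40 mm above the work surface when seated
- black_die: loose black setting die: steel with a black collar 28 mm in diameter, 25 mm tall overall, standing in a socket of the rotary table; origin at the centre of its underside, 40 mm above the work surface when seated
- snap_pot: bystander: loose white round pot, 69 mm in diameter, 31 mm high, left of the press; origin at the centre of its underside
- dye_bottle: bystander: loose brown bottle, 38 mm in diameter, 95 mm tall, right rear of the press; origin at the centre of its underside
- buckle: bystander: loose brass-coloured buckle, 42x50x9 mm, in front of the press; origin at the centre of its underside
- edge_slicker: bystander: loose brown wooden slicker, 22x101x16 mm, in front of the press; origin at the centre of its underside

How it is judged:
By the outcome, as a careful person would: the job done as asked, in the order asked, and still so for the second after the job is handed in, with the robot touching nothing.
It also fails if it takes over 72 s, if anything falls off the work surface, if the arm or the gripper's body presses on something with over 40 N, if the wrist force passes 120 N, or if a joint passes its speed limit or range.

ROBOT

A 6-joint arm with a two-finger parallel gripper is mounted at the origin on a cart in front of the work surface, level with it; the furniture and walls round the work are solid. World frame = base frame: x ahead of the robot, y to its left, z up, the work surface at z = 0. Lengths are in mm, angles in rad, forces in N, time in s.
With the tool pointing down it reaches from about 400 to 925 mm from the base axis. Payload 12.5 kg.
Tool frame: the origin (TCP) lies midway between the tips of the shut fingers; the grasp point (between the pads) lies env.grasp_offset behind it (env.grasp_offset is the distance from the TCP to the grasp point, in mm); x points along the fingers, y is the direction in which the jaws open and shut, and the axes are right-handed (so a half turn about x gives the same grasp; the last joint's range is limited). The gripper opens to 95 mm and grips with 3 to 60 N. Pads are 20 mm wide; open, the fingers measure 119 mm over their backs; the gripper's body (75 mm by 180 mm) begins 59 mm behind the grasp point.
Start: joints at [-1.311, 0.491, 1.559, -0, 1.092, -0.106], TCP at [223.584, -583.658, 214.661] pointing down, gripper open.
Joint ranges: [-3.1, 3.1], [-0.84, 2.19], [0.05, 2.79], [-1.13, 4.28], [0.06, 2.93], [-2.69, 2.69]. Speed limits (rad/s): [2.22, 2.22, 2.79, 3.14, 3.14, 3.14].

INTERFACE

Orientations are given as [roll, pitch, yaw] about the fixed x, y, z axes, in that order (R = Rz(yaw) Ry(pitch) Rx(roll)).
In Python, from cell import env gives the robot as it stands.
- The arm moves only by the tool apply_moves, never from a script. Its arguments are lists of equal length, an entry for each row: "offset": the shift along the world's x, y, z in units of 25 mm (1.0 is 25 mm), a list of three; "yaw": the turn about the world's z in units of 6 degrees (1.0 is 6 degrees); "jaw": the closure, from -1 (fully open) to 1 (shut), so that 0 is half open. A call has 1 to 20 rows; each row is the pose to reach, as a shift and turn from the pose measured when the call began; what a row does not reach only later rows make up. A row lasts 1/8 s, in which the tool goes at most 62.5 mm and 10.7 degrees, less where a joint would pass 70% of its speed; a pose out of reach is approached as far as the arm can. A call with a gripper value outside its range is refused whole. The fingers move at their own pace and stop on an object; the grip force is fixed at half the most. Time passes only in rows, so rows that repeat a pose let the fingers close. It gives the time, the measured TCP pose, the force and the opening at its end, in the units of the state.
- env.state(): the state, without advancing time (a new reading comes with each control period).
- env.read_camera(name): name is "side" or "top" or "wrist"; returns a dict with "frame" (420x560x3 uint8, red, green, blue), "fx", "fy", "cx", "cy" (pixels), "distortion" ([k1, k2, p1, p2, k3] as OpenCV has them; the pictures are not rectified), "xyz" and "rotation" of the camera in the world; the wrist camera has in their place "hand_eye" (4x4, takes a point from camera to tool coordinates, whose origin is the TCP and whose axes are the tool frame's). Camera axes: x right, y down, z forward; pixel columns grow to the right and rows downward; lengths in mm; the calibration is good to about 2 mm. A picture is of the moment at which its call begins: read the wrist's pose just before it. There is no depth.
- env.job_done(): hands the job in, once; it reports no verdict.
The state is a dict: "t": time; "joints": joint angles; "qvel": joint speeds; "tau": joint torques, N m; "eef_pos": TCP position; "tcp_rot": TCP orientation; "ft_force": force on the tool from outside, world axes, zero at the start; "moment": the same for the moment, N m; "opening": opening from 0.0 (shut) to 1.0 (fully open).
Only numpy, scipy, OpenCV 4.12 (cv2) and the standard library are available. Lean on these libraries where they do the work, as an engineer would, in place of code of your own. Each camera call takes 0.05 s, during which the arm holds its last target.

## Working session

There is one attempt and no reset: what is moved stays moved. The work goes in short steps, Python scripts to look and compute and a tool call to move; the robot and the scene stay as the last step left them, time stands still between calls to the robot, and variables do not carry over. Pictures are saved under pics/ and viewed, and the job is handed in when it is done.

Besides the shell and the picture viewer there is one more tool, called after "Call:" as a command line: name --pt "numbers of a row" for each row, then --argument value for the rest. apply_moves: Moves the arm, as the interface text tells. Its arguments: {"type":"object","properties":{"offset":{"type":"array"},"yaw":{"type":"array"},"jaw":{"type":"array"}},"required":["offset","yaw","jaw"]}

```bash
ls; mkdir -p pics
python3 - <<'E'
from cell import env
import cv2, json
s=env.state(); print({k:s[k] for k in('t','eef_pos','tcp_rot','ft_force','opening')}, env.grasp_offset)
for n in("side","top","wrist"):
    d=env.read_camera(n); cv2.imwrite(f"pics/{n}0.png",d["frame"][:,:,::-1])
    print(n,{k:(v.tolist() if hasattr(v,'tolist') else v) for k,v in d.items() if k!="frame"})
E
```

```text
pics
{'t': 0.0, 'eef_pos': array([ 223.51076033, -583.38999659,  214.067828  ]), 'tcp_rot': array([-1.67262532,  1.5696694 ,  1.83480079]), 'ft_force': array([-0.15569139, -1.27940268, -0.96082096]), 'opening': 1.0006829865083153} 18.8
side {'fx': 540.498929598552, 'fy': 540.498929598552, 'cx': 273.2972025748857, 'cy': 213.15301985308167, 'distortion': [-0.1157176809645038, 0.0, 0.0, 0.0, 0.0], 'xyz': [337.3742627343482, -610.8077176996013, 673.3526551082081], 'rotation': [-2.275014563099486, -0.01313968106830865, -0.3035424451757005]}
top {'fx': 545.4169672802547, 'fy': 545.4169672802547, 'cx': 288.4212666757063, 'cy': 207.75078805992692, 'distortion': [0.06031342947228444, 0.0, 0.0, 0.0, 0.0], 'xyz': [441.34119915462685, 68.39848471680084, 1296.669587550631], 'rotation': [-3.0673827257777284, -0.016683735128167898, -1.5660515003927542]}
wrist {'fx': 358.89156311992946, 'fy': 358.89156311992946, 'cx': 278.28365102043097, 'cy': 206.86450296923022, 'distortion': [-0.0012800870187375597, 0.0, 0.0, 0.0, 0.0], 'hand_eye': [[-0.00028880699424695106, -0.29568895961037334, 0.9552842277328013, -170.80974583754147], [0.9999998990153804, 0.00024353129065301615, 0.0003777058895905221, -0.81356151950851], [-0.0003443250624519839, 0.9552842403478897, 0.2956888594167962, -83.2080025484584], [0.0, 0.0, 0.0, 1.0]]}
```

View pics/side0.png

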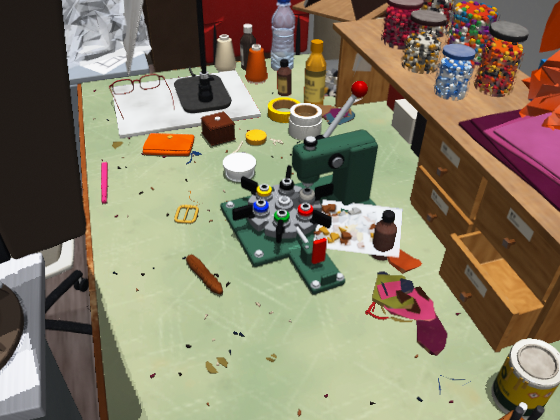

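View pics/top0.png

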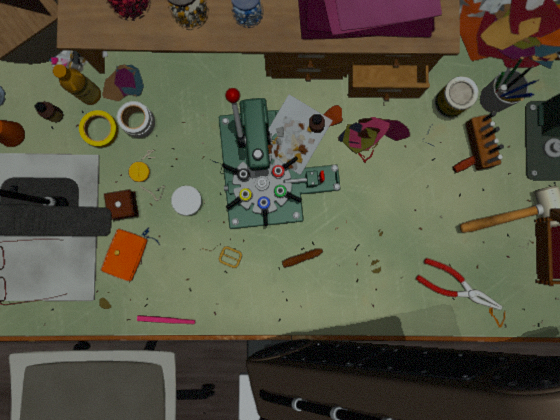

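Run:
```python
import cv2
a=cv2.imread("pics/top0.png")[85:245,160:360]; cv2.imwrite("pics/top0c.png",cv2.resize(a,None,fx=3.75,fy=3.75,interpolation=cv2.INTER_CUBIC))
a=cv2.imread("pics/side0.png")[125:295,200:400]; cv2.imwrite("pics/side0c.png",cv2.resize(a,None,fx=3.5,fy=3.5,interpolation=cv2.INTER_CUBIC))
```

```text
(no output)
```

View pics/top0c.png

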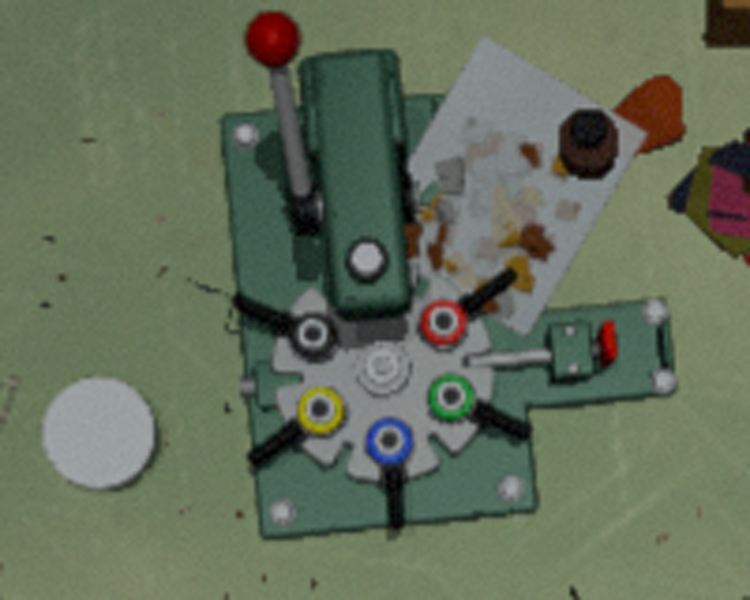

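View pics/side0c.png

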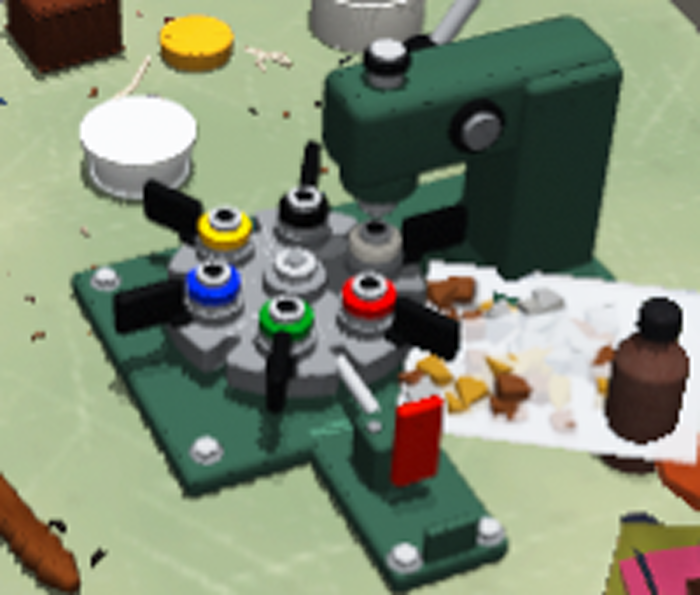

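```bash
cat > h.py <<'E'
import numpy as np, cv2
from scipy.spatial.transform import Rotation as R
from scipy.optimize import least_squares
C={'side':dict(f=540.498929598552,c=(273.2972025748857,213.15301985308167),k=-0.1157176809645038,xyz=[337.3742627343482,-610.8077176996013,673.3526551082081],r=[-2.275014563099486,-0.01313968106830865,-0.3035424451757005]),
'top':dict(f=545.4169672802547,c=(288.4212666757063,207.75078805992692),k=0.06031342947228444,xyz=[441.34119915462685,68.39848471680084,1296.669587550631],r=[-3.0673827257777284,-0.016683735128167898,-1.5660515003927542])}
def proj(n,P):
    c=C[n]; M=R.from_euler('xyz',c['r']).as_matrix()
    Pc=(np.atleast_2d(P)-c['xyz'])@M
    K=np.array([[c['f'],0,c['c'][0]],[0,c['f'],c['c'][1]],[0,0,1.]])
    return cv2.projectPoints(Pc.reshape(-1,1,3),np.zeros(3),np.zeros(3),K,np.array([c['k'],0,0,0,0.]))[0].reshape(-1,2)
def ray(n,uv,z):
    c=C[n]; M=R.from_euler('xyz',c['r']).as_matrix()
    K=np.array([[c['f'],0,c['c'][0]],[0,c['f'],c['c'][1]],[0,0,1.]])
    u=cv2.undistortPoints(np.array(uv,float).reshape(-1,1,2),K,np.array([c['k'],0,0,0,0.])).reshape(-1,2)
    d=np.c_[u,np.ones(len(u))]@M.T; o=np.array(c['xyz']); return o+d*((z-o[2])/d[:,2])[:,None]
def press(p,P):
    P=np.atleast_2d(P).astype(float); c,s=np.cos(p[2]),np.sin(p[2])
    return np.c_[p[0]+c*P[:,0]-s*P[:,1],p[1]+s*P[:,0]+c*P[:,1],P[:,2]]
E
python3 - <<'E'
from h import *
d=lambda a:(46*np.cos(np.radians(a)),46*np.sin(np.radians(a)),65)
T=[((0,0,60),(383,366)),((46,0,176),(366,259)),(d(60),(313,333)),(d(-60),(443,321)),(d(-120),(451,397)),(d(180),(390,440)),(d(120),(320,409)),((0,-138,76),(609,343))]
S=[((0,0,60),(296,262)),((46,0,176),(384,50)),(d(60),(303,194)),(d(-60),(370,286)),(d(-120),(288,306)),(d(180),(214,270)),(d(120),(226,213)),((0,-138,76),(418,410))]
tp=np.array([t[0] for t in T]);tu=np.array([t[1] for t in T])/3.75+[160,85]-.37
su=np.array([t[1] for t in S])/3.5+[200,125]-.37
def f(p,w=(1,1)): return np.r_[w[0]*(proj('top',press(p,tp))-tu).ravel(),w[1]*(proj('side',press(p,tp))-su).ravel()]
for w in((1,1),(1,0),(0,1)):
    r=least_squares(f,[530,60,0],kwargs=dict(w=w),loss='soft_l1'); print(r.x.round(3)); 
    print(f(r.x).reshape(2,-1,2).round(1).tolist())
for n,uv,z in(('top',[(317,120),(186,200),(230,257),(284,265),(320,250)],20),('side',[(204,289),(221,291),(188,255)],10)): print(ray(n,uv,z).round(0))
E
```

```text
[591.664 109.809 132.047]
[[[-0.2, -0.1], [0.4, -0.3], [-0.1, -0.0], [0.2, -0.0], [-0.0, -0.3], [-0.3, -0.0], [-0.1, -0.2], [0.2, -0.5]], [[-0.3, -1.1], [0.9, 0.0], [0.3, 1.0], [-0.3, -0.2], [-0.7, 0.5], [-0.4, 0.5], [-0.4, 1.2], [-0.2, -1.6]]]
[591.236 109.834 163.463]
[[[-0.3, 0.1], [0.4, -0.1], [-0.1, 0.2], [0.2, 0.2], [-0.0, -0.1], [-0.3, 0.2], [-0.1, -0.0], [0.2, -0.3]], [[-0.5, -1.1], [0.7, 0.1], [0.1, 1.0], [-0.6, -0.1], [-1.0, 0.5], [-0.6, 0.6], [-0.6, 1.2], [-0.5, -1.5]]]
[592.084 110.02  132.047]
[[[-0.3, -0.3], [0.3, -0.6], [-0.2, -0.2], [0.1, -0.2], [-0.1, -0.4], [-0.4, -0.2], [-0.2, -0.4], [0.1, -0.7]], [[-0.1, -1.2], [1.1, -0.1], [0.5, 0.9], [-0.2, -0.3], [-0.5, 0.4], [-0.2, 0.4], [-0.2, 1.1], [-0.1, -1.7]]]
[[746. -19.  20.]
 [553. 287.  20.]
 [421. 183.  20.]
 [403.  57.  20.]
 [438. -27.  20.]]
[[414. -18.  10.]
 [439. -30.  10.]
 [403.  67.  10.]]
```

```bash
cat >> h.py <<'E'
PR=np.array([591.6,109.8,0.10])
def show():
    from cell import env
    s=env.state(); M=R.from_euler('xyz',s['tcp_rot']).as_matrix()
    c,sn=np.cos(PR[2]),np.sin(PR[2]); d=s['eef_pos'][:2]-PR[:2]
    print('t',round(s['t'],2),'world',s['eef_pos'].round(1),'press',np.round([c*d[0]+sn*d[1],-sn*d[0]+c*d[1]],1),'F',s['ft_force'].round(1),'open',round(s['opening'],2))
    print('toolx',M[:,0].round(3),'y',M[:,1].round(3),'z',M[:,2].round(3),'yang',round(np.degrees(np.arctan2(M[1,1],M[0,1])),1),'j',np.round(s['joints'],2))
    return s
E
python3 - <<'E'
from h import *
s=show()
for n,p in [('in',(0,-118,0)),('out',(0,-185,0))]: print(n,press(PR,[p]))
E
```

```text
t 0.15 world [ 223.5 -583.5  214.2] press [-435.4 -653.1] F [ 0.1  0.7 -0.4] open 1.0
toolx [-0.     0.001 -1.   ] y [ 0.358 -0.934 -0.001] z [-0.934 -0.358 -0.   ] yang -69.0 j [-1.31  0.49  1.56 -0.    1.09 -0.11]
in [[603.38034316  -7.6104915    0.        ]]
out [[610.06918208 -74.27577058   0.        ]]
```

Call:
apply_moves --pt "0.95 1.44 0" --pt "1.9 2.88 0" --pt "2.85 4.32 0" --pt "3.8 5.76 0" --pt "4.75 7.2 0" --pt "5.7 8.64 0" --pt "6.65 10.08 0" --pt "7.6 11.52 0" --pt "8.55 12.96 0" --pt "9.5 14.4 0" --pt "10.45 15.84 0" --pt "11.4 17.28 0" --pt "12.35 18.72 0" --pt "13.3 20.16 0" --pt "14.25 21.6 0" --pt "15.2 23.04 0" --pt "15.2 23.04 0" --pt "15.2 23.04 0" --yaw '[1.72, 3.44, 5.16, 6.88, 8.6, 10.32, 12.04, 13.76, 15.48, 17.2, 18.92, 20.64, 22.36, 24.08, 25.8, 27.45, 27.45, 27.45]' --jaw '[1, 1, 1, 1, 1, 1, 1, 1, 1, 1, 1, 1, 1, 1, 1, 1, 1, 1]'

```text
t: 2.4
eef_pos: [603.1, -7.6, 213.9]
tcp_rot: [-2.452, 1.57, -2.355]
ft_force: [-0.2, 0.1, 1.2]
opening: 0.005
```

Run:
```python
from h import *
from cell import env
s=show()
for n in('wrist','side'):
    cv2.imwrite(f"pics/{n}1.png",env.read_camera(n)["frame"][:,:,::-1])
```

```text
t 2.4 world [603.1  -7.6 213.9] press [  -0.3 -118. ] F [-0.2  0.1  1.2] open 0.01
toolx [-0.001 -0.001 -1.   ] y [-0.098  0.995 -0.001] z [ 0.995  0.098 -0.001] yang 95.6 j [-0.12  0.46  1.61 -0.    1.07 -1.79]
```

View pics/wrist1.png

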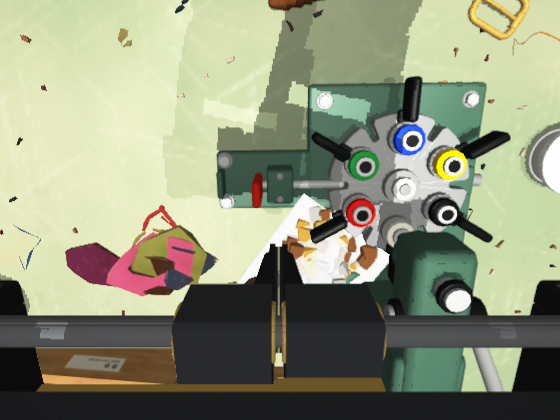

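View pics/side1.png

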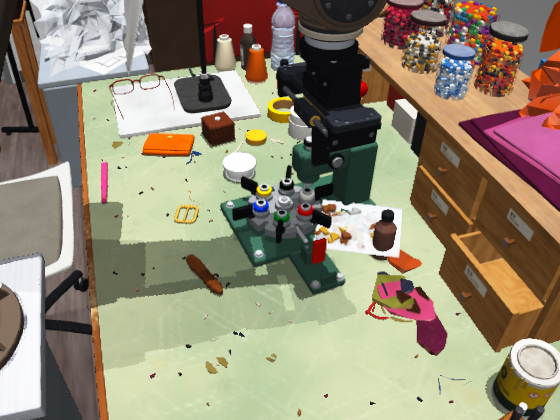

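```bash
cat >> h.py <<'E'
def wray(s,uv,z):
    He=np.array([[-0.00028880699424695106,-0.29568895961037334,0.9552842277328013,-170.80974583754147],[0.9999998990153804,0.00024353129065301615,0.0003777058895905221,-0.81356151950851],[-0.0003443250624519839,0.9552842403478897,0.2956888594167962,-83.2080025484584],[0,0,0,1]])
    M=R.from_euler('xyz',s['tcp_rot']).as_matrix()
    d=np.c_[(np.array(uv,float)-[278.2837,206.8645])/358.8916,np.ones(len(uv))]@He[:3,:3].T@M.T
    o=s['eef_pos']+M@He[:3,3]; z=np.array(z,float)
    P=o+d*((z-o[2])/d[:,2])[:,None]
    return P
def topress(P):
    c,sn=np.cos(PR[2]),np.sin(PR[2]); d=P[:,:2]-PR[:2]; return np.c_[c*d[:,0]+sn*d[:,1],-sn*d[:,0]+c*d[:,1]]
E
python3 - <<'E'
from h import *
from cell import env
s=env.state()
print(topress(wray(s,[(404,188),(411,140),(453,165),(447,214),(361,214),(363,166),(257,190)],[60,65,65,65,65,65,76])).round(1))
a=cv2.imread("pics/wrist1.png")[70:260,200:520]; cv2.imwrite("pics/w1c.png",cv2.resize(a,None,fx=2.5,fy=2.5,interpolation=cv2.INTER_CUBIC))
E
```

```text
[[  -1.1   -2.2]
 [ -46.    -2.2]
 [ -23.6   38. ]
 [  22.9   38.9]
 [  22.7  -41.8]
 [ -22.9  -43. ]
 [  -3.7 -138.3]]
```

View pics/w1c.png

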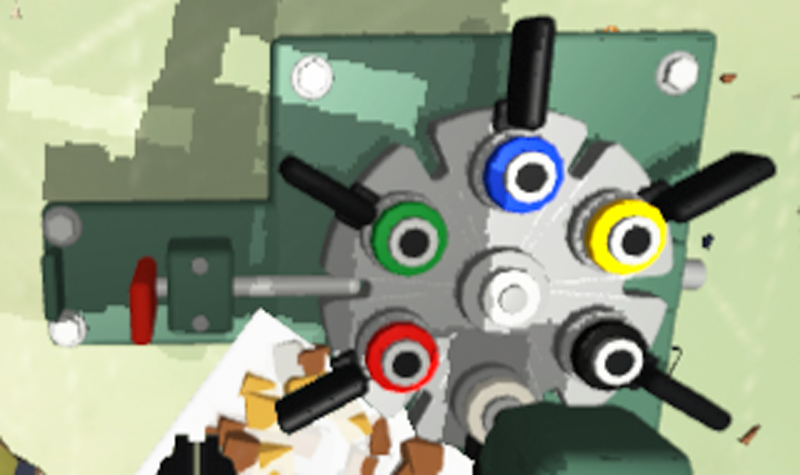

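Call:
apply_moves --pt "0 0.08 -1.5" --pt "0 0.08 -3" --pt "0 0.08 -4.5" --pt "0 0.08 -5.7" --pt "0 0.08 -6.24" --pt "0 0.08 -6.24" --yaw '[0, 0, 0, 0, 0, 0]' --jaw '[1, 1, 1, 1, 1, 1]'

```text
t: 3.25
eef_pos: [602.9, -6.8, 58.0]
tcp_rot: [-2.605, 1.569, -2.51]
ft_force: [-0.7, 0.1, 0.3]
opening: 0.003
```

Run:
```python
from h import *
from cell import env
s=show()
a=env.read_camera('side')["frame"][:,:,::-1]
cv2.imwrite("pics/side2.png",cv2.resize(a[120:300,200:400],None,fx=3.3,fy=3.3,interpolation=cv2.INTER_CUBIC))
cv2.imwrite(f"pics/wrist2.png",env.read_camera('wrist')["frame"][:,:,::-1])
```

```text
t 3.25 world [602.9  -6.8  58. ] press [  -0.4 -117.1] F [-0.7  0.1  0.3] open 0.0
toolx [-0.001 -0.001 -1.   ] y [-0.096  0.995 -0.001] z [ 0.995  0.096 -0.001] yang 95.5 j [-0.12  0.65  1.75 -0.    0.74 -1.79]
```

View pics/side2.png

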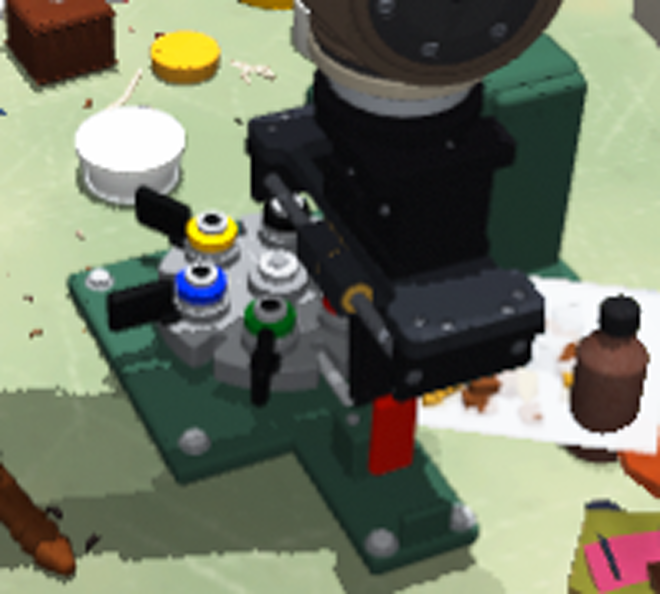

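View pics/wrist2.png

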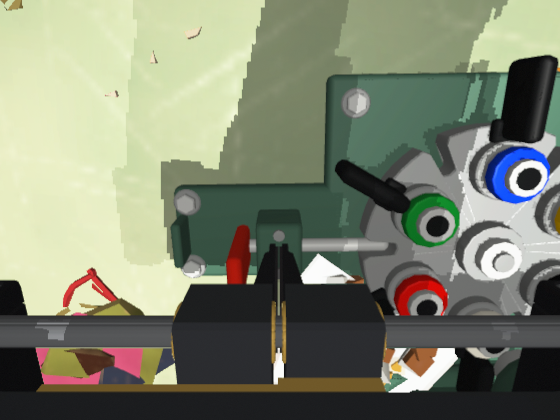

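Call:
apply_moves --pt "0.01 -0.1 0" --pt "0.02 -0.2 0" --pt "0.03 -0.3 0" --pt "0.04 -0.4 0" --pt "0.05 -0.5 0" --pt "0.06 -0.56 0" --yaw '[0, 0, 0, 0, 0, 0]' --jaw '[1, 1, 1, 1, 1, 1]'

```text
t: 4.1
eef_pos: [605.1, -20.5, 59.3]
tcp_rot: [-0.799, 1.569, -0.702]
ft_force: [-1.0, 2.5, 2.9]
opening: 0.006
```

Run:
```python
from h import *
from cell import env
s=show()
cv2.imwrite(f"pics/wrist3.png",env.read_camera('wrist')["frame"][:,:,::-1])
```

```text
t 4.1 world [605.1 -20.5  59.3] press [   0.4 -131. ] F [-1.   2.5  2.9] open 0.01
toolx [ 0.001 -0.001 -1.   ] y [-0.096  0.995 -0.001] z [0.995 0.096 0.001] yang 95.5 j [-0.14  0.65  1.75 -0.    0.74 -1.81]
```

View pics/wrist3.png

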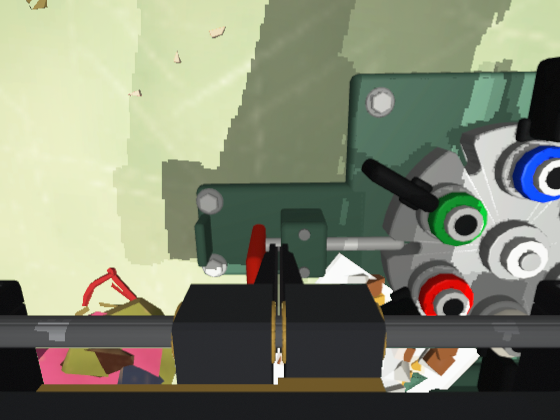

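Call:
apply_moves --pt "0.01 -0.1 -0.04" --pt "0.02 -0.2 -0.04" --pt "0.03 -0.3 -0.04" --pt "0.04 -0.4 -0.04" --pt "0.05 -0.5 -0.04" --pt "0.06 -0.56 -0.04" --yaw '[0, 0, 0, 0, 0, 0]' --jaw '[1, 1, 1, 1, 1, 1]'

```text
t: 4.9
eef_pos: [606.7, -34.9, 58.4]
tcp_rot: [-0.795, 1.569, -0.699]
ft_force: [1.2, 3.4, 2.9]
opening: 0.006
```

Run:
```python
from h import *
from cell import env
s=show()
a=env.read_camera('wrist')["frame"][:,:,::-1]
cv2.imwrite(f"pics/wrist4.png",cv2.resize(a[150:350,150:470],None,fx=2.5,fy=2.5,interpolation=cv2.INTER_CUBIC))
```

```text
t 4.9 world [606.7 -34.9  58.4] press [   0.6 -145.5] F [1.2 3.4 2.9] open 0.01
toolx [ 0.001 -0.001 -1.   ] y [-0.096  0.995 -0.001] z [0.995 0.096 0.001] yang 95.5 j [-0.17  0.66  1.74 -0.    0.74 -1.83]
```

View pics/wrist4.png

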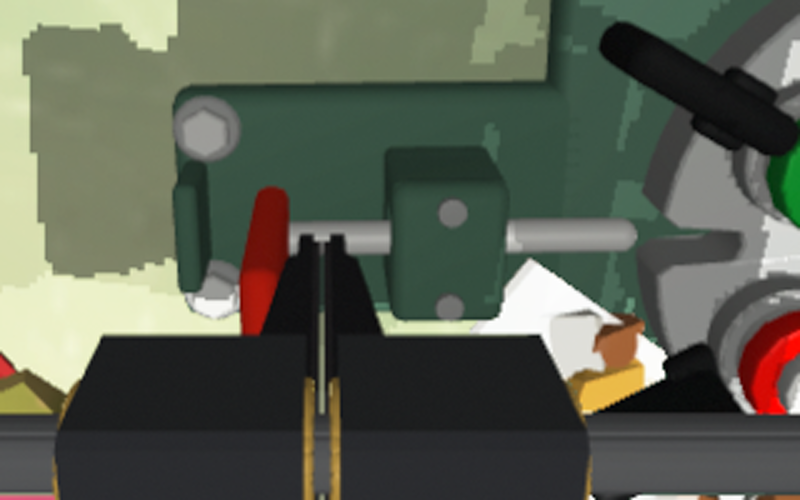

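Call:
apply_moves --pt "0 -0.06 0" --pt "0.01 -0.1 0" --pt "0.01 -0.14 0" --pt "0.01 -0.14 0" --yaw '[0, 0, 0, 0]' --jaw '[1, 1, 1, 1]'

```text
t: 5.45
eef_pos: [607.0, -37.7, 58.4]
tcp_rot: [-0.123, 1.57, -0.027]
ft_force: [1.5, 8.9, 2.1]
opening: 0.006
```

Run:
```python
from h import *
from cell import env
s=show()
a=env.read_camera('wrist')["frame"][:,:,::-1]
cv2.imwrite(f"pics/wrist5.png",cv2.resize(a[150:350,150:470],None,fx=2.5,fy=2.5,interpolation=cv2.INTER_CUBIC))
```

```text
t 5.45 world [607.  -37.7  58.4] press [   0.6 -148.3] F [1.5 8.9 2.1] open 0.01
toolx [ 0.001 -0.    -1.   ] y [-0.096  0.995 -0.   ] z [0.995 0.096 0.001] yang 95.5 j [-0.17  0.66  1.74  0.    0.74 -1.84]
```

View pics/wrist5.png

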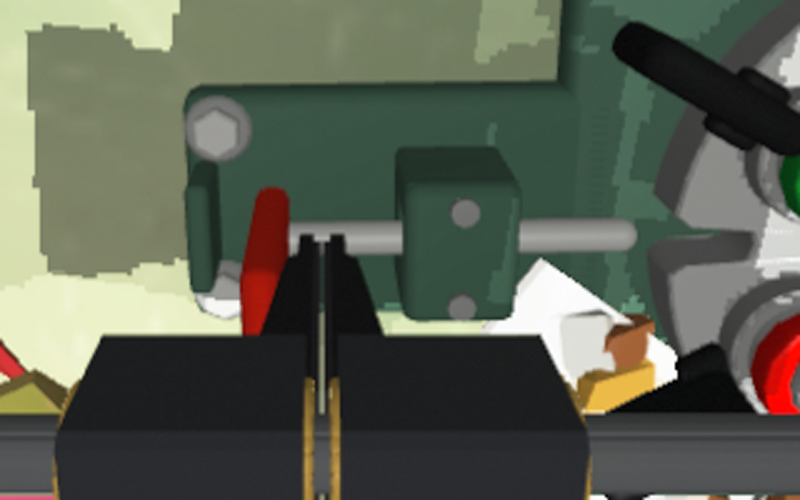

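Call:
apply_moves --pt "-0.02 0.16 0" --pt "-0.02 0.16 0.8" --pt "-0.02 0.16 1.66" --pt "-1.2 0.05 1.66" --pt "-2.4 -0.08 1.66" --pt "-3.46 -0.18 1.66" --pt "-3.6 1.4 1.66" --pt "-3.75 3 1.66" --pt "-3.95 4.7 1.66" --pt "-4.12 6.35 1.66" --pt "-4.12 6.35 1.66" --pt "-4.12 6.35 0.8" --pt "-4.12 6.35 -0.2" --pt "-4.12 6.35 -0.46" --pt "-4.12 6.35 -0.46" --yaw '[0, 0, 0, 0, 0, 0, 0, 0, 0, 0, 0, 0, 0, 0, 0]' --jaw '[1, 1, 1, 1, 1, 1, 1, 1, 1, 1, 1, 1, 1, 1, 1]'

```text
t: 7.38
eef_pos: [503.9, 120.5, 46.8]
tcp_rot: [-0.85, 1.57, -0.755]
ft_force: [-0.5, 0.5, -0.5]
opening: 0.005
```

Run:
```python
from h import *
from cell import env
s=show()
a=env.read_camera('wrist')["frame"][:,:,::-1]
cv2.imwrite(f"pics/wrist6.png",a)
a=env.read_camera('side')["frame"][:,:,::-1]
cv2.imwrite("pics/side6.png",cv2.resize(a[120:300,200:400],None,fx=3.3,fy=3.3,interpolation=cv2.INTER_CUBIC))
```

```text
t 7.38 world [503.9 120.5  46.8] press [-86.2  19.4] F [-0.5  0.5 -0.5] open 0.01
toolx [ 0. -0. -1.] y [-0.096  0.995 -0.   ] z [0.995 0.096 0.   ] yang 95.5 j [ 0.11  0.59  1.97 -0.    0.58 -1.56]
```

View pics/wrist6.png

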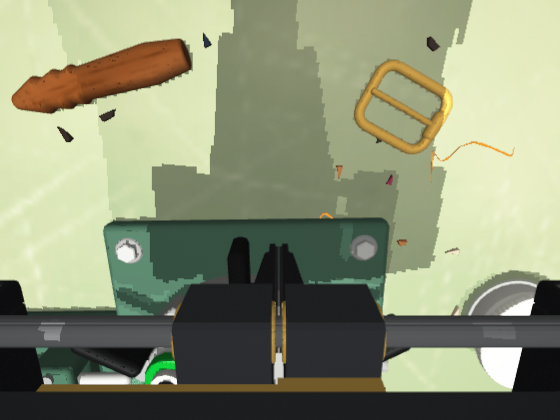

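View pics/side6.png

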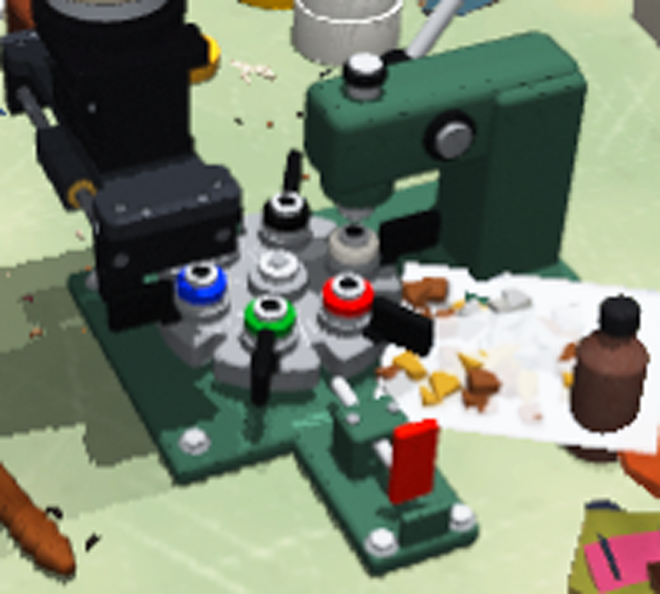

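Call:
apply_moves --pt "0.1 -0.2 0" --pt "0.12 -0.4 0" --pt "0.14 -0.6 0" --pt "0.15 -0.8 0" --pt "0.16 -1.06 0" --pt "0.22 -1.25 0" --pt "0.28 -1.45 0" --pt "0.34 -1.65 0" --pt "0.4 -1.86 0" --pt "0.5 -2.03 0" --pt "0.6 -2.2 0" --pt "0.72 -2.4 0" --pt "0.85 -2.59 0" --pt "0.85 -2.59 0" --pt "0.85 -2.59 0" --pt "0.85 -2.59 0" --yaw '[0, 0, 0, 0, 0, 0, 0, 0, 0, 0, 0, 0, 0, 0, 0, 0]' --jaw '[1, 1, 1, 1, 1, 1, 1, 1, 1, 1, 1, 1, 1, 1, 1, 1]'

```text
t: 9.48
eef_pos: [525.5, 56.2, 47.5]
tcp_rot: [-0.141, 1.569, -0.045]
ft_force: [0.3, 0.1, 0.2]
opening: 0.006
```

```bash
cat > look.py <<'E'
import sys
from h import *
from cell import env
k=sys.argv[1]
s=show()
a=env.read_camera('wrist')["frame"][:,:,::-1]
b=env.read_camera('side')["frame"][:,:,::-1]
b=cv2.resize(b[130:290,210:370],(420,420),interpolation=cv2.INTER_CUBIC)
cv2.imwrite(f"pics/look{k}.png",np.hstack([cv2.resize(a,(380,285)),cv2.resize(b,(400,400))[:285+0]]) if 0 else np.hstack([np.vstack([cv2.resize(a,(380,285)),np.zeros((115,380,3),np.uint8)]),cv2.resize(b,(400,400))]))
E
python3 look.py 7
```

```text
t 9.47 world [525.5  56.2  47.5] press [-71.2 -46.8] F [0.3 0.1 0.2] open 0.01
toolx [ 0.002 -0.    -1.   ] y [-0.096  0.995 -0.   ] z [0.995 0.096 0.002] yang 95.5 j [-0.02  0.59  1.95 -0.    0.6  -1.69]
```

View pics/look7.png

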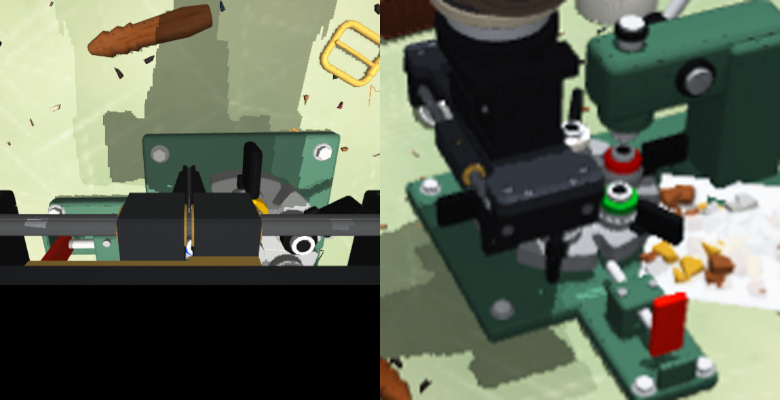

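Call:
apply_moves --pt "-0.9 -0.09 0" --pt "-1.86 -0.19 0" --pt "-1.86 -0.19 0" --pt "-1.95 0.7 0" --pt "-2.04 1.6 0" --pt "-2.13 2.45 0" --pt "-2.13 2.5 0" --pt "-1.5 2.52 0" --pt "-0.86 2.57 0" --pt "-0.86 2.57 0" --yaw '[0, 0, 0, 0, 0, 0, 0, 0, 0, 0]' --jaw '[1, 1, 1, 1, 1, 1, 1, 1, 1, 1]'

```text
t: 10.82
eef_pos: [505.8, 119.8, 47.5]
tcp_rot: [-0.084, 1.568, 0.011]
ft_force: [-0.7, -0.5, -0.1]
opening: 0.007
```

Call:
apply_moves --pt "0.05 -0.2 0" --pt "0.07 -0.4 0" --pt "0.08 -0.6 0" --pt "0.09 -0.8 0" --pt "0.1 -1.04 0" --pt "0.15 -1.23 0" --pt "0.21 -1.43 0" --pt "0.27 -1.63 0" --pt "0.33 -1.84 0" --pt "0.43 -2.01 0" --pt "0.53 -2.18 0" --pt "0.65 -2.38 0" --pt "0.78 -2.57 0" --pt "0.78 -2.57 0" --pt "0.78 -2.57 0" --pt "0.78 -2.57 0" --yaw '[0, 0, 0, 0, 0, 0, 0, 0, 0, 0, 0, 0, 0, 0, 0, 0]' --jaw '[1, 1, 1, 1, 1, 1, 1, 1, 1, 1, 1, 1, 1, 1, 1, 1]'

```text
t: 12.82
eef_pos: [525.2, 55.6, 47.5]
tcp_rot: [-0.083, 1.568, 0.012]
ft_force: [0.1, -1.4, -0.4]
opening: 0.001
```

```bash
python3 look.py 8
```

```text
t 12.82 world [525.2  55.6  47.5] press [-71.4 -47.3] F [ 0.1 -1.4 -0.4] open 0.0
toolx [ 0.003  0.    -1.   ] y [-0.095  0.995 -0.   ] z [0.995 0.095 0.003] yang 95.5 j [-0.02  0.59  1.95  0.    0.59 -1.69]
```

View pics/look8.png

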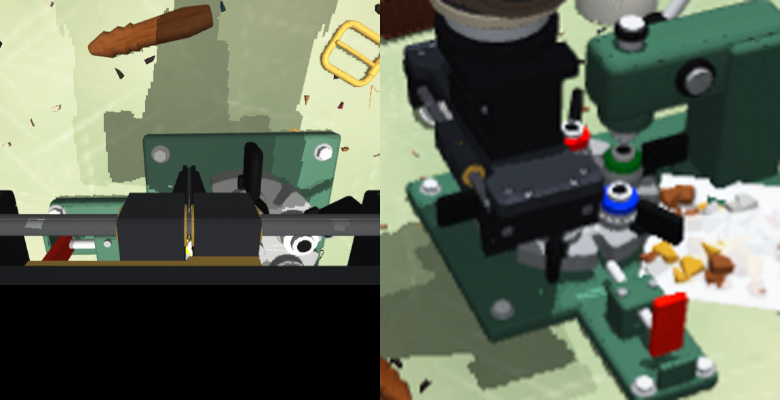

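Second step done: green is under the ram and blue is next. I'll repeat the same move.

Call:
apply_moves --pt "-0.9 -0.09 0" --pt "-1.86 -0.19 0" --pt "-1.86 -0.19 0" --pt "-1.95 0.7 0" --pt "-2.04 1.6 0" --pt "-2.13 2.45 0" --pt "-2.13 2.5 0" --pt "-1.5 2.54 0" --pt "-0.86 2.59 0" --pt "-0.86 2.59 0" --yaw '[0, 0, 0, 0, 0, 0, 0, 0, 0, 0]' --jaw '[1, 1, 1, 1, 1, 1, 1, 1, 1, 1]'

```text
t: 14.18
eef_pos: [505.6, 119.7, 47.4]
tcp_rot: [-0.065, 1.566, 0.029]
ft_force: [-0.8, -0.1, 0.2]
opening: 0.001
```

Call:
apply_moves --pt "0.05 -0.2 0" --pt "0.07 -0.4 0" --pt "0.08 -0.6 0" --pt "0.09 -0.8 0" --pt "0.1 -1.04 0" --pt "0.15 -1.23 0" --pt "0.21 -1.43 0" --pt "0.27 -1.63 0" --pt "0.33 -1.84 0" --pt "0.43 -2.01 0" --pt "0.53 -2.18 0" --pt "0.65 -2.38 0" --pt "0.78 -2.57 0" --pt "0.78 -2.57 0" --pt "0.78 -2.57 0" --pt "0.78 -2.57 0" --yaw '[0, 0, 0, 0, 0, 0, 0, 0, 0, 0, 0, 0, 0, 0, 0, 0]' --jaw '[1, 1, 1, 1, 1, 1, 1, 1, 1, 1, 1, 1, 1, 1, 1, 1]'

```text
t: 16.18
eef_pos: [525.0, 55.6, 47.4]
tcp_rot: [-0.066, 1.566, 0.028]
ft_force: [1.5, 0.3, 0.6]
opening: 0.004
```

```bash
python3 look.py 9
```

```text
t 16.18 world [525.   55.6  47.4] press [-71.7 -47.3] F [1.5 0.3 0.6] open 0.0
toolx [ 0.004  0.    -1.   ] y [-0.094  0.996 -0.   ] z [0.996 0.094 0.004] yang 95.4 j [-0.02  0.59  1.95  0.    0.59 -1.69]
```

View pics/look9.png

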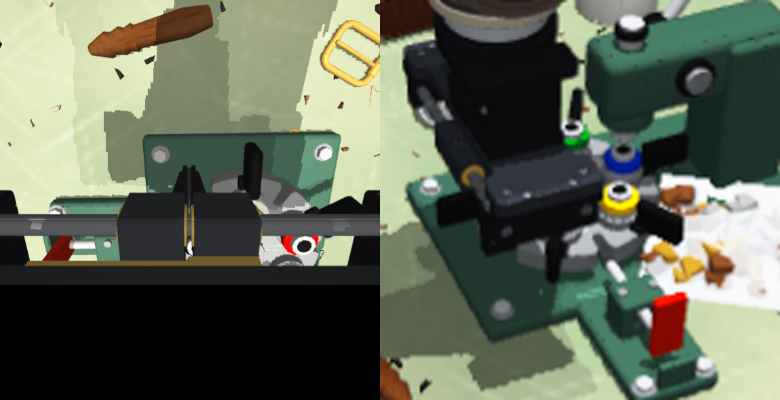

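Call:
apply_moves --pt "-0.9 -0.09 0" --pt "-1.86 -0.19 0.2" --pt "-1.86 -0.19 0.42" --pt "-1.7 -1.7 0.42" --pt "-1.55 -3.3 0.42" --pt "-1.4 -4.7 0.42" --pt "-1.3 -5.55 0.42" --pt "-1.3 -5.55 0.42" --pt "0 -5.42 0.42" --pt "1.5 -5.27 0.42" --pt "2.7 -5.15 0.42" --pt "3.39 -5.08 0.42" --pt "3.39 -5.08 0.42" --pt "3.39 -5.08 0.42" --yaw '[0, 0, 0, 0, 0, 0, 0, 0, 0, 0, 0, 0, 0, 0]' --jaw '[1, 1, 1, 1, 1, 1, 1, 1, 1, 1, 1, 1, 1, 1]'

```text
t: 18.02
eef_pos: [609.1, -70.8, 57.8]
tcp_rot: [-0.003, 1.567, 0.092]
ft_force: [-0.5, -0.5, -0.3]
opening: 0.006
```

Run:
```python
from h import *
from cell import env
s=show()
a=env.read_camera('wrist')["frame"][:,:,::-1]
cv2.imwrite(f"pics/wrist10.png",a)
```

```text
t 18.02 world [609.1 -70.8  57.8] press [  -0.6 -181.4] F [-0.5 -0.5 -0.3] open 0.01
toolx [ 0.004  0.    -1.   ] y [-0.095  0.995 -0.   ] z [0.995 0.095 0.004] yang 95.4 j [-0.22  0.66  1.73  0.    0.75 -1.89]
```

View pics/wrist10.png

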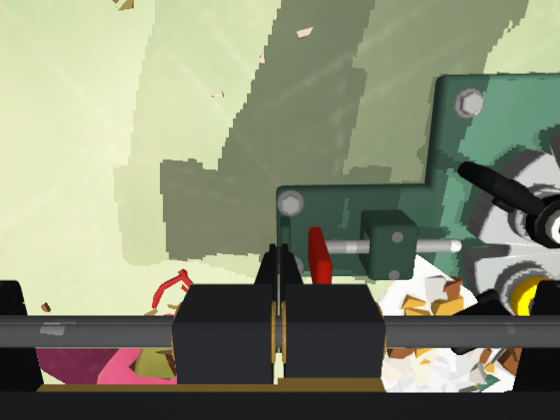

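Call:
apply_moves --pt "-0.01 0.12 0" --pt "-0.02 0.24 0" --pt "-0.04 0.36 0" --pt "-0.05 0.48 0" --pt "-0.06 0.6 0" --pt "-0.07 0.72 0" --pt "-0.08 0.84 0" --pt "-0.09 0.96 0" --pt "-0.11 1.1 0" --pt "-0.11 1.1 0" --yaw '[0, 0, 0, 0, 0, 0, 0, 0, 0, 0]' --jaw '[1, 1, 1, 1, 1, 1, 1, 1, 1, 1]'

```text
t: 19.32
eef_pos: [606.5, -43.1, 57.9]
tcp_rot: [0.033, 1.567, 0.128]
ft_force: [-0.1, -0.0, 0.3]
opening: 0.003
```

Run:
```python
from h import *
from cell import env
s=show()
a=env.read_camera('wrist')["frame"][:,:,::-1]
cv2.imwrite(f"pics/wrist11.png",cv2.resize(a[150:350,200:520],None,fx=2.5,fy=2.5,interpolation=cv2.INTER_CUBIC))
```

```text
t 19.32 world [606.5 -43.1  57.9] press [  -0.5 -153.6] F [-0.1 -0.   0.3] open 0.0
toolx [ 0.004  0.001 -1.   ] y [-0.095  0.996  0.   ] z [0.995 0.095 0.004] yang 95.4 j [-0.18  0.66  1.75  0.    0.74 -1.85]
```

View pics/wrist11.png

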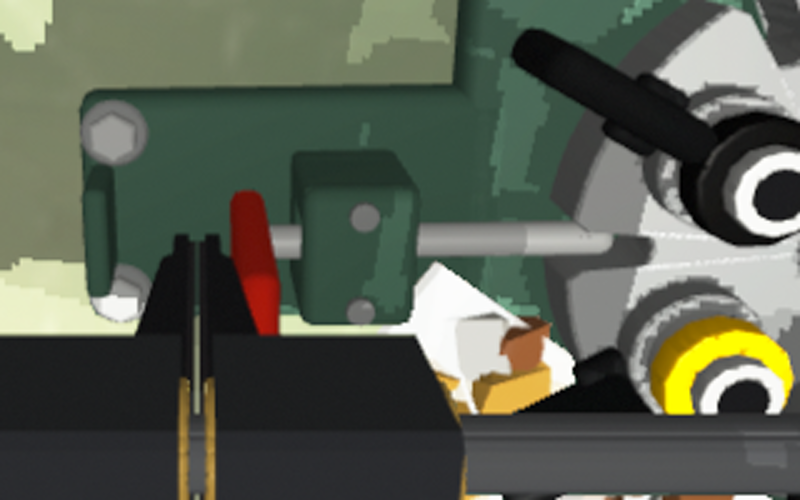

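Call:
apply_moves --pt "0 0.04 0" --pt "0 0.08 0" --pt "-0.01 0.12 0" --pt "-0.01 0.16 0" --pt "-0.01 0.16 0" --yaw '[0, 0, 0, 0, 0]' --jaw '[1, 1, 1, 1, 1]'

```text
t: 20.0
eef_pos: [606.2, -39.2, 57.9]
tcp_rot: [0.031, 1.567, 0.125]
ft_force: [-1.9, -3.5, 0.7]
opening: 0.008
```

Run:
```python
from h import *
from cell import env
s=show()
a=env.read_camera('wrist')["frame"][:,:,::-1]
cv2.imwrite(f"pics/wrist12.png",cv2.resize(a[150:350,200:520],None,fx=2.5,fy=2.5,interpolation=cv2.INTER_CUBIC))
```

```text
t 20.0 world [606.2 -39.2  57.9] press [  -0.3 -149.7] F [-1.9 -3.5  0.7] open 0.01
toolx [ 0.004  0.001 -1.   ] y [-0.095  0.996  0.   ] z [0.996 0.095 0.004] yang 95.4 j [-0.17  0.65  1.75  0.    0.74 -1.84]
```

View pics/wrist12.png

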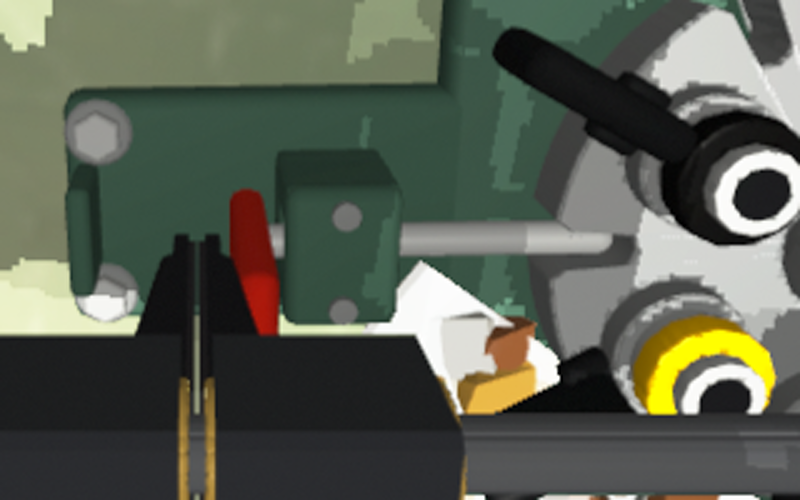

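Call:
apply_moves --pt "0 0.04 0" --pt "0 0.08 0" --pt "-0.01 0.12 0" --pt "-0.01 0.12 0" --yaw '[0, 0, 0, 0]' --jaw '[1, 1, 1, 1]'

```text
t: 20.55
eef_pos: [606.3, -38.7, 58.1]
tcp_rot: [-0.551, 1.565, -0.456]
ft_force: [-2.1, -20.9, -0.2]
opening: 0.001
```

Run:
```python
from h import *
from cell import env
s=show()
a=env.read_camera('wrist')["frame"][:,:,::-1]
cv2.imwrite(f"pics/wrist13.png",cv2.resize(a[150:350,200:520],None,fx=2.5,fy=2.5,interpolation=cv2.INTER_CUBIC))
```

```text
t 20.55 world [606.3 -38.7  58.1] press [  -0.2 -149.3] F [ -2.1 -20.9  -0.2] open 0.0
toolx [ 0.005 -0.002 -1.   ] y [-0.095  0.995 -0.003] z [0.995 0.095 0.005] yang 95.4 j [-0.17  0.65  1.75 -0.    0.74 -1.84]
```

View pics/wrist13.png

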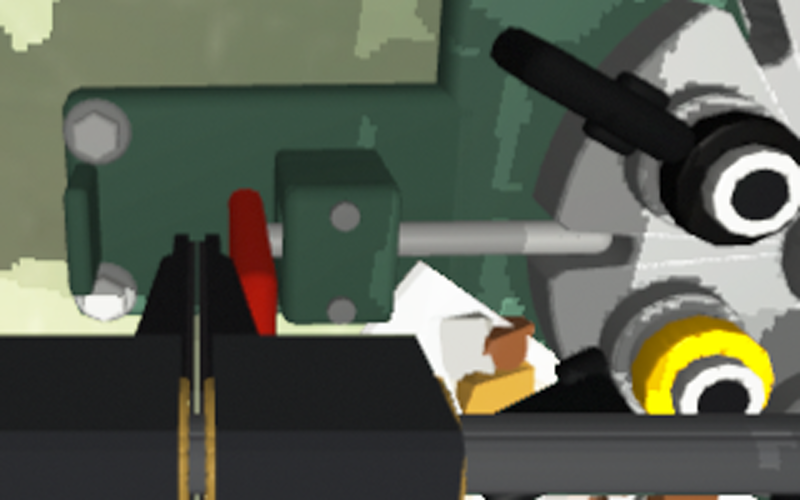

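Call:
apply_moves --pt "0.02 -0.2 0" --pt "0.05 -0.48 0" --pt "0.05 -0.48 0.5" --pt "0.05 -0.48 2" --pt "0.05 -0.48 4" --pt "0.05 -0.48 6" --pt "0 0.4 6.23" --pt "-0.13 1.24 6.23" --pt "-0.13 1.24 6.23" --pt "-0.13 1.24 6.23" --yaw '[0, 0, 0, 0, 0, 0, 0, 0, 0, 0]' --jaw '[1, 1, 1, 1, 1, 1, 1, 1, 1, 1]'

```text
t: 21.85
eef_pos: [602.7, -7.3, 212.7]
tcp_rot: [-0.721, 1.567, -0.625]
ft_force: [0.3, 0.2, -0.1]
opening: -0.001
```

Run:
```python
from h import *
from cell import env
s=show()
a=env.read_camera('wrist')["frame"][:,:,::-1]; b=cv2.imread('pics/wrist1.png')
f=lambda a:cv2.resize(a[80:260,200:520],None,fx=2.5,fy=1.6667*1.0,interpolation=cv2.INTER_CUBIC)
g=lambda a:cv2.resize(a[140:235,210:400],None,fx=3.1,fy=3.1,interpolation=cv2.INTER_CUBIC)
cv2.imwrite("pics/cmp.png",np.vstack([g(b),g(a)])); cv2.imwrite("pics/wrist14.png",a)
a=env.read_camera('side')["frame"][:,:,::-1]; cv2.imwrite("pics/side14.png",cv2.resize(a[125:295,130:430],None,fx=2.6,fy=2.6,interpolation=cv2.INTER_CUBIC))
```

```text
t 21.85 world [602.7  -7.3 212.7] press [  -0.6 -117.7] F [ 0.3  0.2 -0.1] open -0.0
toolx [ 0.003 -0.002 -1.   ] y [-0.096  0.995 -0.003] z [0.995 0.096 0.003] yang 95.5 j [-0.12  0.46  1.62 -0.    1.06 -1.79]
```

View pics/cmp.png

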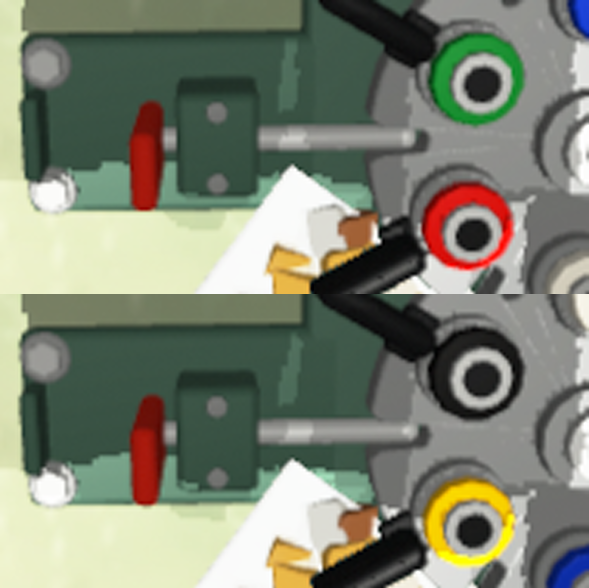

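View pics/wrist14.png

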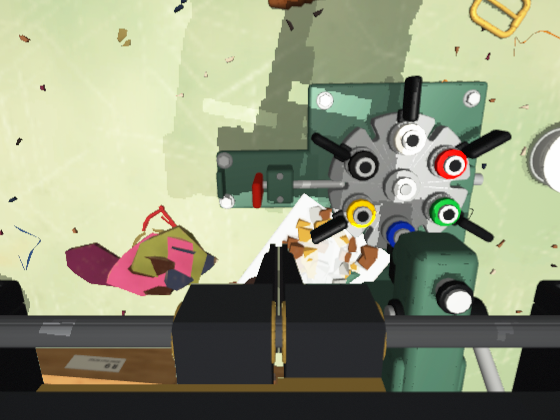

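View pics/side14.png

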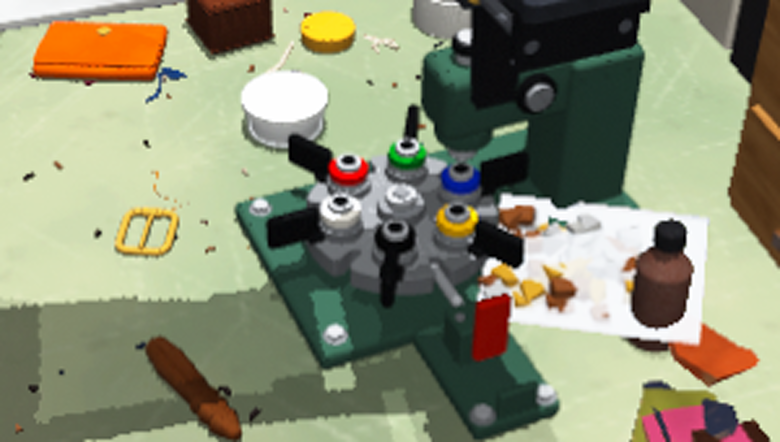

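The bolt looks the same as at the start: the rod end, lug and guide line up to within a pixel. The blue die is under the ram, all six dies are seated, and the things around the press haven't moved. Handing in.

Run:
```python
from cell import env
print(env.job_done()); print(env.state()['t'])
```

```text
the job is handed in; nothing more can be done
None
the job is handed in; nothing more can be done
```

The press is changed over: the blue die is under the ram and the table is locked there. I handed the job in at about 22 s of the 72 s allowed, and no verdict was reported.

- **Bolt out:** I pushed it until it met its end stop (9 N), and the wrist picture showed the rod clear of the table.
- **Table:** I pushed the front tab round three times counter-clockwise, one click each. After each push a picture showed the next die under the ram: red, then green, then blue.
- **Bolt home:** I pushed it in until it stopped against its end, where the force rose to 21 N.

**Last checks:** I compared wrist pictures taken from nearly the same pose at the start and the end. The rod, lug and guide matched to within about a pixel (about 1 mm). All six dies looked seated; the blue one was partly hidden by the head in the wrist view, but the side view showed it. Pot, buckle, slicker and bottle looked undisturbed. The arm stood clear, with no force on it.

The wrist camera put the press about 2 mm to one side of where the fixed cameras did. I relied on the force readings for both ends of the bolt's travel, and no check failed.

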